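# Set the day wheel of a prep tub

## Task

Both prep tubs were filled from the same batch, and the tub with the teal lid already shows its day: the coloured tab that stands at the black pointer on its lid. With a fingertip, flick the edge of the day wheel on the grey-lidded tub round, click by click, until the tab of the same colour rests at its pointer. Do not pick up, tip or shove either tub, do not turn the teal tub's wheel, and leave everything else on the worktop where it is.

Things in the scene. Friction and masses are not known exactly. Their poses are not given: they have to be found in the camera images.
- grey_tub: The tub to be set: closed, full prep tub with a grey lid, about 0.85 kg, loose (pushed sideways with over 6 N it may slide). 150 x 150 mm, 92 mm to the lid's flat top; a low bridge over the lid's rear rises to 112 mm. Origin at the centre of its underside, z up; its front, where the wheel is open, looks along its own -x
- grey_tub_axis (a point): on the upright axis of the grey tub's flat-lying day wheel, half-way up its tabs: 12 mm behind the tub's middle, 100 mm above its underside, 8 mm above the lid. Axes as the tub's. Hub of 34 mm radius; seven coloured tabs reach out to 52 mm radius, 51.4 deg apart, 8 mm wide, 2 to 14.5 mm above the lid. A bridge covers all from 16 mm behind the axis; the front half is open
- grey_tub_pointer (a point): tip of the grey tub's pointer, a 10 mm black triangle printed flat on the lid's top straight in front of the wheel's axis (55 mm along the tub's -x). At rest one tab stands at the pointer; the gaps beside it, open from above, have their middles 25.7 deg to either side of it about the axis and are about 22 mm wide at the hub, 37 mm at the tab tips
- grey_wheel (a joint): angle of the grey tub's day wheel, growing counter-clockwise seen from above. One click is 0.8976 rad (51.4 deg). Tab at the pointer: red at 0 clicks, yellow 1, green 2, blue 3, white 4, black 5, purple 6, red again at 7 (purple at -1, black at -2). A sprung click stop holds the wheel: about 2 N sideways at a tab's tip turns it, either way; past half a click it springs on to the next stop
- teal_tub: The tub to be copied: closed, full prep tub with a teal lid, about 0.85 kg, loose (pushed sideways with over 6 N it may slide). 150 x 150 mm, 92 mm to the lid's flat top; a low bridge over the lid's rear rises to 112 mm. Origin at the centre of its underside, z up; its front, where the wheel is open, looks along its own -x
- teal_tub_axis (a point): on the upright axis of the teal tub's flat-lying day wheel, half-way up its tabs: 12 mm behind the tub's middle, 100 mm above its underside, 8 mm above the lid. Axes as the tub's. Wheel as on the grey tub
- teal_tub_pointer (a point): tip of the teal tub's pointer, a 10 mm black triangle printed flat on the lid's top straight in front of the wheel's axis (55 mm along the tub's -x). Wheel as on the grey tub
- teal_wheel (a joint): angle of the teal tub's day wheel, growing counter-clockwise seen from above. One click is 0.8976 rad (51.4 deg). Tab at the pointer: red at 0 clicks, yellow 1, green 2, blue 3, white 4, black 5, purple 6, red again at 7 (purple at -1, black at -2). Not to be turned
- teal_wheel_red_tab (a point): the outer end of the red tab on the teal tub's wheel, 48 mm from the axis (turns with the wheel)
- spice_jar: spice jar with an orange-red cap, 45 mm across, 106 mm tall, loose; origin at the centre of its underside. A bystander
- jar: jar with a red lid, 70 mm across, 101 mm tall, loose; origin at the centre of its underside. A bystander
- mug: striped mug with a handle, 83 mm across, 101 mm tall, loose; origin at the centre of its underside. A bystander
- timer: round orange-topped kitchen timer, 58 mm across, 57 mm tall, loose; origin at the centre of its underside. A bystander
- pen: blue pencil lying flat, 106 mm long, 7 mm thick, loose; origin at the centre of its underside. A bystander

How it is judged:
By the outcome, as a careful person would: the job done as asked, in the order asked, and still so for the second after the job is handed in, with the robot touching nothing.
It also fails if it takes over 35 s, if anything falls off the work surface, if the arm or the gripper's body presses on something with over 40 N, if the wrist force passes 120 N, or if a joint passes its speed limit or range.

## Robot

A 6-joint arm with a two-finger parallel gripper is mounted at the origin on a cart in front of the work surface, level with it; the furniture and walls round the work are solid. World frame = base frame: x ahead of the robot, y to its left, z up, the work surface at z = 0. Lengths are in mm, angles in rad, forces in N, time in s.
With the tool pointing down it reaches from about 350 to 875 mm from the base axis. Payload 4.2 kg.
Tool frame: the origin (TCP) lies on the mounting face of the last link; the fingertips stand 173 mm ahead of it and the grasp point (between the pads) lies 155 mm ahead of it; z points along the fingers, y is the direction in which the jaws open and shut (so a half turn about z gives the same grasp; the last joint's range is limited). The gripper opens to 85 mm and grips with 20 to 120 N. Pads are 22 mm wide; open, the fingers measure 114 mm over their backs; the gripper's body (76 mm by 85 mm) begins 54 mm behind the grasp point. The pads swing forward as they close: fully open they stand 13 mm farther back than shut.
Start: joints at [-1.002, 0.385, 0.008, 0, -1.194, -0.259], TCP at [190.558, -595.221, 404.712] pointing down, gripper open.
Joint ranges: [-3.14, 3.14], [-1.21, 2.06], [-1.07, 1.41], [-3.16, 2.05], [-2.99, -0.16], [-3.1, 3.1]. Speed limits (rad/s): [2.79, 2.79, 3.14, 3.14, 3.14, 3.14].

## Interface

Orientations are given as a unit quaternion [x, y, z, w].
In Python, from bench import arm gives the robot as it stands. The module is installed in compiled form; this text tells all that it offers.
- The arm moves only by the tool play_rows, never from a script. Its argument "moves" is a list of rows, each a list of 3 entries, a list of its own where there are three numbers: the shift along the world's x, y, z in units of 30 cm (1.0 is 30 cm), then the turn about the world's z in units of 30 degrees (1.0 is 30 degrees), then the gripper's target within -1 to 1 (shut at 1, half-way at 0, fully open at -1). In form: [[[x, y, z], turn, jaw], ...]. A call has 1 to 12 rows; each row is the pose to reach, as a shift and turn from the pose measured when the call began; what a row does not reach only later rows make up. A row lasts 1/8 s, in which the tool goes at most 62.5 mm and 10.7 degrees, less where a joint would pass 70% of its speed; a pose out of reach is approached as far as the arm can. A call with a number of a shift or a turn outside -1 to 1 is refused whole. A call with a gripper value outside its range is refused whole. The fingers move at their own pace and stop on an object; the grip force is fixed at half the most. Time passes only in rows, so rows that repeat a pose let the fingers close. It gives the time, the measured TCP pose, the force and the opening at its end, in the units of the state.
- arm.read_state(): the state, without advancing time (a new reading comes with each control period).
- arm.get_image(name): name is "scene" or "top"; returns a dict with "pixels" (384x512x3 uint8, red, green, blue), "vfov" (degrees; the focal length in pixels is half the picture's height over the tangent of half this angle, whatever the lens; pixels are square), "cx", "cy" (the principal point, pixels), "dist" ([k1, k2, p1, p2, k3] as OpenCV has them; the pictures are not rectified), "xyz" and "rotation" of the camera in the world. Camera axes: x right, y up, looking along -z (the intrinsics and any distortion apply to the point x, -y, -z); pixel columns grow to the right and rows downward; lengths in mm; the calibration is good to about 2 mm. A picture is of the moment at which its call begins. There is no depth.
- arm.job_done(): hands the job in, once; it reports no verdict.
Trained networks look in a picture, given as the dict that the camera call returned (one of the last four; its "shot" number tells which), for a name from the list of things; names that differ only in an ending like _2 or _b are one class to them, and where a whole thing is asked for, a point or a joint stands for the part that bears it (a point fixed in the world has none). Each returns a list of dicts, best first, with "conf" (0 to 1); they miss things now and then, are a little off and sometimes report something else, mostly with a low value. They report only what shows in the picture. A call takes as long as a camera call.
- arm.look_for(name, picture): "centre" ([x, y, z] in mm, in world coordinates, good to about 4 mm: the middle of the surface that is visible of it).
The state is a dict: "clock": time; "joints": joint angles; "joint_vel": joint speeds; "joint_efforts": joint torques, N m; "position": TCP position; "ee_rot": TCP orientation; "contact_force": force on the tool from outside, world axes, zero at the start; "wrist_torque": the same for the moment, N m; "gripper_width": finger opening in mm.
Only numpy, scipy, OpenCV 4.12 (cv2) and the standard library are available. Lean on these libraries where they do the work, as an engineer would, in place of code of your own. Each camera call takes 0.05 s, during which the arm holds its last target.

## Working session

There is one attempt and no reset: what is moved stays moved. The work goes in short steps, Python scripts to look and compute and a tool call to move; the robot and the scene stay as the last step left them, time stands still between calls to the robot, and variables do not carry over. Pictures are saved under pics/ and viewed, and the job is handed in when it is done.

Besides the shell and the picture viewer there is one more tool, called after ">>>" as a command line: name --argument value ..., lists and objects as JSON in quotes. play_rows: Moves the arm, as the interface text tells. Shifts and turns lie within -1 to 1; 1 stands for 30 cm of shift or 30 degrees of turn. Its arguments: {"type":"object","properties":{"moves":{"type":"array"}},"required":["moves"]}

```bash
mkdir -p pics; cat > h.py <<'E'
import numpy as np, cv2
from bench import arm
def K(p):
    f=p["pixels"].shape[0]/2/np.tan(np.radians(p["vfov"])/2)
    return np.array([[f,0,p["cx"]],[0,f,p["cy"]],[0,0,1.]])
def proj(p,X):
    R=np.array(p["rotation"]); 
    c=(np.atleast_2d(X)-np.array(p["xyz"]))@R
    c=c*[1,-1,-1]
    return cv2.projectPoints(c.reshape(-1,1,3),np.zeros(3),np.zeros(3),K(p),np.array(p["dist"],float))[0].reshape(-1,2)
def atz(p,uv,z):
    n=cv2.undistortPoints(np.array(uv,float).reshape(-1,1,2),K(p),np.array(p["dist"],float)).reshape(-1,2)
    d=np.c_[n[:,0],-n[:,1],-np.ones(len(n))]@np.array(p["rotation"]).T
    o=np.array(p["xyz"]); return o+d*((z-o[2])/d[:,2])[:,None]
def save(p,n): cv2.imwrite(f"pics/{n}.png",np.ascontiguousarray(p["pixels"][:,:,::-1]))
E
python3 - <<'E'
from h import *
print(arm.read_state())
for n in ("scene","top"):
    p=arm.get_image(n); save(p,n+"0"); print(n,p["xyz"],np.round(p["rotation"],3).tolist(),p["vfov"],p["dist"])
    for t in "grey_tub grey_tub_axis grey_tub_pointer teal_tub teal_tub_axis teal_tub_pointer teal_wheel_red_tab spice_jar jar mug timer pen".split():
        for r in arm.look_for(t,p)[:2]: print(t,np.round(r["centre"]),round(r["conf"],2),np.round(proj(p,r["centre"])))
E
```

```text
{'clock': 0.0, 'joints': array([-1.00241618e+00,  3.85571947e-01,  6.63789140e-03, -5.18986536e-04,
       -1.19399589e+00, -2.58577967e-01]), 'joint_vel': array([-0.00149316, -0.00022197,  0.00158552,  0.00127947, -0.0006728 ,
        0.00082047]), 'joint_efforts': array([-6.90831669e-06, -3.92286158e+01,  1.88395482e+01,  4.18580979e+00,
       -4.74885106e-03, -2.51515911e-05]), 'position': array([ 190.50730438, -595.04715349,  403.61363192]), 'ee_rot': array([-1.54187692e-01,  9.88040971e-01,  1.07381634e-03, -2.07779825e-04]), 'contact_force': array([0.08989555, 0.08155413, 0.53663365]), 'wrist_torque': array([-0.00845324, -0.07386885,  0.01902938]), 'gripper_width': 84.94889545274388}
scene [287.58778171 473.71093638 818.36127006] [-0.079, 0.361, 0.903, -0.219] 53.45883404493064 [-0.01431551  0.          0.          0.          0.        ]Traceback (most recent call last):
  File "<stdin>", line 6, in <module>
  File "h.py", line 8, in proj
    c=(np.atleast_2d(X)-np.array(p["xyz"]))@R
      ~~~~~~~~~~~~~~~~~~~~~~~~~~~~~~~~~~~~~^~
ValueError: matmul: Input operand 1 has a mismatch in its core dimension 0, with gufunc signature (n?,k),(k,m?)->(n?,m?) (size 4 is different from 3)
```

Rotation is a quaternion.

```bash
sed -i 's/np.array(p\["rotation"\])/Rot.from_quat(p["rotation"]).as_matrix()/; s/^import numpy.*/&\nfrom scipy.spatial.transform import Rotation as Rot/' h.py
python3 - <<'E'
from h import *
for n in ("scene","top"):
    p=arm.get_image(n); save(p,n+"0"); print(n,p["xyz"],np.round(p["rotation"],3).tolist(),p["vfov"],p["dist"])
    for t in "grey_tub grey_tub_axis grey_tub_pointer teal_tub teal_tub_axis teal_tub_pointer teal_wheel_red_tab spice_jar jar mug timer pen".split():
        for r in arm.look_for(t,p)[:2]: print(t,np.round(r["centre"]),round(r["conf"],2),np.round(proj(p,r["centre"])))
E
```

```text
scene [287.58778171 473.71093638 818.36127006] [-0.079, 0.361, 0.903, -0.219] 53.45883404493064 [-0.01431551  0.          0.          0.          0.        ]
grey_tub [526. 162.  92.] 0.65 [[215. 297.]]
grey_tub_axis [530. 167.  91.] 0.71 [[212. 298.]]
grey_tub_pointer [527. 169.  93.] 0.75 [[213. 299.]]
teal_tub [ 526. -246.  106.] 0.75 [[292. 172.]]
teal_tub [ 516. -210.   93.] 0.62 [[290. 185.]]
teal_tub_axis [ 513. -205.   89.] 0.67 [[290. 188.]]
teal_tub_axis [ 523. -248.  110.] 0.48 [[294. 171.]]
teal_tub_pointer [ 519. -209.   92.] 0.93 [[289. 185.]]
teal_wheel_red_tab [ 525. -248.  105.] 0.87 [[293. 172.]]
teal_wheel_red_tab [ 649. -452.   68.] 0.64 [[281. 129.]]
spice_jar [656. -46.  73.] 0.75 [[213. 213.]]
jar [680.  45.  92.] 0.59 [[185. 230.]]
mug [ 645. -455.   67.] 0.97 [[282. 129.]]
timer [ 498. -433.   36.] 0.77 [[322. 154.]]
pen [524. -44.   6.] 0.68 [[259. 248.]]
top [ 436.62415971 -142.29199536 1292.43221339] [0.038, -0.049, -0.704, 0.708] 51.46510885705673 [-0.13623069  0.          0.          0.          0.        ]
grey_tub_axis [540. 140.  93.] 0.97 [[153. 206.]]
grey_tub_pointer [538. 139.  99.] 0.71 [[153. 206.]]
teal_tub_pointer [ 519. -249.   93.] 0.59 [[281. 214.]]
teal_wheel_red_tab [ 530. -252.  104.] 0.68 [[283. 210.]]
teal_wheel_red_tab [ 521. -250.   95.] 0.43 [[282. 213.]]
spice_jar [662. -62. 104.] 0.79 [[220. 166.]]
jar [684.  26.  99.] 0.83 [[192. 159.]]
mug [ 655. -485.   42.] 0.95 [[353. 173.]]
mug [542. 145. 103.] 0.59 [[151. 205.]]
timer [ 497. -447.   53.] 0.66 [[343. 222.]]
pen [520. -42.   6.] 0.64 [[215. 215.]]
```

View pics/scene0.png

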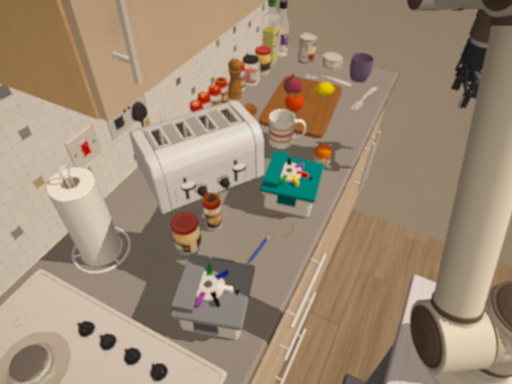

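View pics/top0.png

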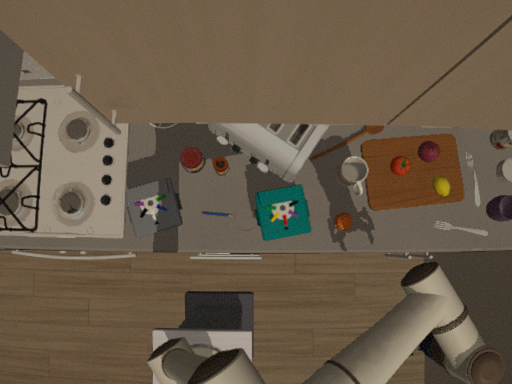

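Scene view: teal tub near (292,180), grey tub near (213,297). Top view: grey tub (153,206), teal tub (283,211). An overhead cabinet lies behind them. I'll enlarge the tubs.

```bash
python3 - <<'E'
from h import *
p=arm.get_image("top"); s=arm.get_image("scene")
def crop(p,u,v,r=30,k=13): 
    a=p["pixels"][v-r:v+r,u-r:u+r]; return cv2.resize(a,None,fx=390/(2*r),fy=390/(2*r),interpolation=cv2.INTER_CUBIC)
a=np.hstack([crop(p,153,207),crop(p,283,212)]);b=np.hstack([crop(s,213,295,48),crop(s,292,180,40)])
cv2.imwrite("pics/c1.png",a[:,:,::-1]);cv2.imwrite("pics/c2.png",b[:,:,::-1])
E
```

```text
(no output)
```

View pics/c1.png

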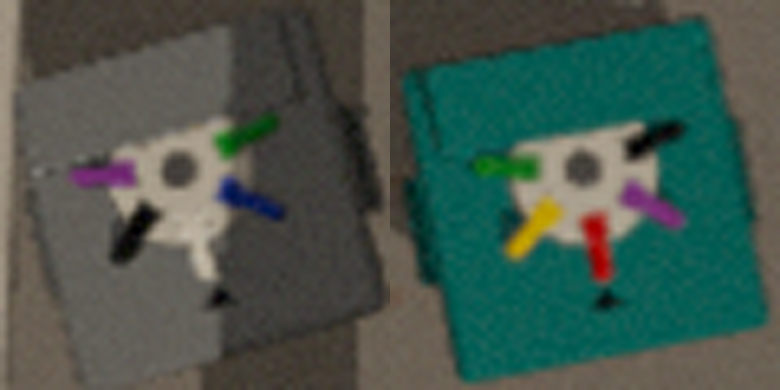

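View pics/c2.png

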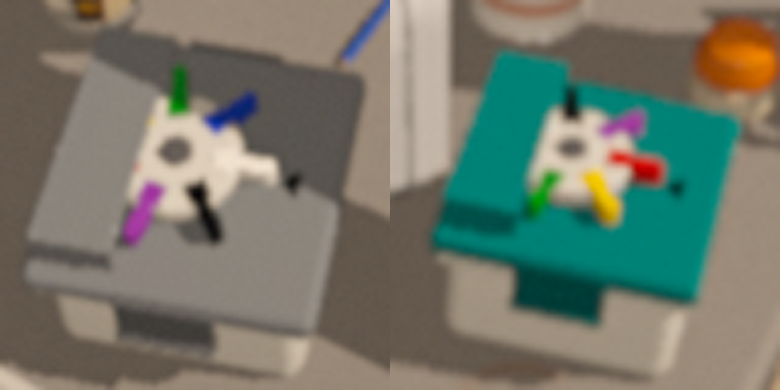

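Teal shows red at its pointer (tab at (598,248) in the crop). The grey tub shows white (crop (205,262)), with black to its left. So it needs white → black → purple → red: three counter-clockwise clicks, sweeping from the robot's left to its right at the front. Now I'll fit the grey tub's pose from both views.

```bash
python3 - <<'E'
from h import *
from scipy.optimize import least_squares
p=arm.get_image("top"); s=arm.get_image("scene")
T=np.array([[72,178],[118,260],[208,280],[283,213],[278,122],[179,168],[218,288]])/6.5+[123,177]-.5
S=np.array([[132,240],[215,238],[278,168],[255,100],[180,70],[177,150],[288,182]])/4.0625+[165,247]-.5
ang=np.radians([-102.9,-51.4,0,51.4,102.9]) # ccw from front; black is to y+ side = cw
def model(q):
    x,y,yaw,z,dw=q
    P=[[x+52*np.cos(yaw+np.pi+a+dw),y+52*np.sin(yaw+np.pi+a+dw),z+5] for a in ang]
    P+= [[x,y,z+7]]+[[x-55*np.cos(yaw),y-55*np.sin(yaw),z-8]]
    return np.array(P)
def f(q): return np.r_[(proj(p,model(q))-T).ravel(),(proj(s,model(q))-S).ravel()/1.2]
for fun,nm in((f,"both"),(lambda q:np.r_[f(q)[:14],(q[3]-100)],"top"),(lambda q:np.r_[f(q)[14:],(q[3]-100)],"scene")):
    r=least_squares(fun,[545,140,0,100,0],loss="soft_l1"); print(nm,np.round(r.x,3),r.cost)
    if nm=="both":print(np.round(f(r.x).reshape(2,-1,2),1).tolist()); q=r.x
# lid outline check
def ov(im,k):
    a=cv2.resize(im["pixels"],None,fx=k,fy=k,interpolation=cv2.INTER_CUBIC)
    x,y,yaw,z,_=q;c,sn=np.cos(yaw),np.sin(yaw)
    L=np.array([[-75,-75],[75,-75],[75,75],[-75,75]])-[12,0]
    W=np.c_[x+c*L[:,0]-sn*L[:,1],y+sn*L[:,0]+c*L[:,1],np.full(4,92)]
    cv2.polylines(a,[np.int32((proj(im,W)+.5)*k)],True,(255,0,0),1)
    for m in proj(im,model(q)): cv2.circle(a,tuple(int(v) for v in (m+.5)*k),2,(255,0,255),-1)
    return a,W
a,W=ov(p,6); b,_=ov(s,5); print(W.round())
o=np.hstack([a[1062:1422,740:1130],b[1240:1600+0,840:1230]] )
cv2.imwrite("pics/ov.png",o[:,:,::-1])
E
```

```text
both [ 5.48885e+02  1.47655e+02  3.14000e-01  9.55890e+01 -2.00000e-02] 2.838518095907866
[[[-0.2, -0.2], [-0.5, 0.2], [0.1, -0.4], [-0.2, -0.1], [0.0, -1.0], [0.0, 0.2], [0.2, -0.6]], [[-0.3, 0.0], [1.4, -0.3], [-0.1, 0.7], [0.6, -0.5], [0.5, -0.2], [0.5, 0.5], [-0.7, 0.2]]]
top [ 5.47844e+02  1.46071e+02  2.91000e-01  9.99850e+01 -6.00000e-03] 0.6557837596246607
scene [ 5.47984e+02  1.50009e+02  3.31000e-01  9.99860e+01 -3.00000e-02] 1.7063184890867586
[[489.  49.  92.]
 [632.  96.  92.]
 [586. 238.  92.]
 [443. 192.  92.]]
```

View pics/ov.png

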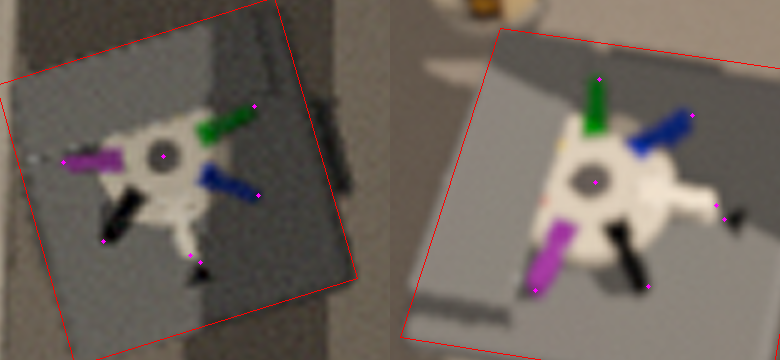

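Axis at about (548,147.5), yaw 0.30 rad. I'll move over with the gripper shut, turning 90° so that the jaw axis points radially.

>>> play_rows --moves '[[[0.29,0.82,0],1,1],[[0.29,0.82,0],1,1],[[0.29,0.82,0],1,1],[[0.29,0.82,0],1,1],[[0.29,0.82,0],1,1]]'

```text
clock: 2.22
position: [277.9, -346.6, 405.4]
ee_rot: [-0.407, 0.914, -0.0, 0.001]
contact_force: [0.9, -1.0, -0.2]
gripper_width: 0.2
```

>>> play_rows --moves '[[[0.29,0.82,0],1,1],[[0.29,0.82,0],1,1],[[0.29,0.82,0],1,1],[[0.29,0.82,0],1,1],[[0.29,0.82,0],1,1]]'

```text
clock: 2.85
position: [366.0, -98.3, 405.9]
ee_rot: [-0.631, 0.776, -0.001, 0.001]
contact_force: [-0.6, 0.5, -1.3]
gripper_width: 0.2
```

>>> play_rows --moves '[[[0.29,0.82,0],1,1],[[0.29,0.82,0],1,1],[[0.29,0.82,0],1,1],[[0.29,0.82,0],1,1],[[0.29,0.82,0],1,1],[[0.29,0.82,0],1,1]]'

```text
clock: 3.6
position: [453.6, 147.5, 405.3]
ee_rot: [0.81, -0.586, 0.0, -0.001]
contact_force: [-0.7, -0.5, -0.1]
gripper_width: -0.1
```

>>> play_rows --moves '[[[0,0,-0.2],0,1],[[0,0,-0.4],0,1],[[0,0,-0.43],0,1],[[0,0,-0.43],0,1]]'

```text
clock: 4.1
position: [454.3, 146.8, 277.4]
ee_rot: [0.81, -0.586, 0.001, -0.001]
contact_force: [0.0, 0.8, 0.5]
gripper_width: -0.0
```

```bash
cat > look.py <<'E'
import sys
from h import *
p=arm.get_image("top"); s=arm.get_image("scene")
st=arm.read_state(); R=Rot.from_quat(st["ee_rot"]).as_matrix(); tip=st["position"]+R@[0,0,173]
A=np.array([548.4,147.5]);c,sn=np.cos(.30),np.sin(.30)
d=(tip[:2]-A); print("clock",st["clock"],"tip",tip.round(1),"front",-(d@[c,sn]).round(1),"left",(d@[-sn,c]).round(1),"F",st["contact_force"].round(1))
def cr(im,u,v,r):
    k=390/(2*r); a=cv2.resize(im["pixels"][v-r:v+r,u-r:u+r],None,fx=k,fy=k,interpolation=cv2.INTER_CUBIC)
    pts=proj(im,[tip+R@[dx,dy,0] for dx,dy in((-11,-14.5),(11,-14.5),(11,14.5),(-11,14.5))])
    cv2.polylines(a,[np.int32((pts+.5-[u-r,v-r])*k)],True,(255,0,0),1); return a
cv2.imwrite(f"pics/{sys.argv[1]}.png",np.hstack([cr(p,153,207,35),cr(s,213,295,48)])[:,:,::-1])
E
python3 look.py l1
```

```text
clock 4.2 tip [455.5 148.1 105.7] front 88.6 left 28.0 F [0.1 0.3 0.1]
```

View pics/l1.png

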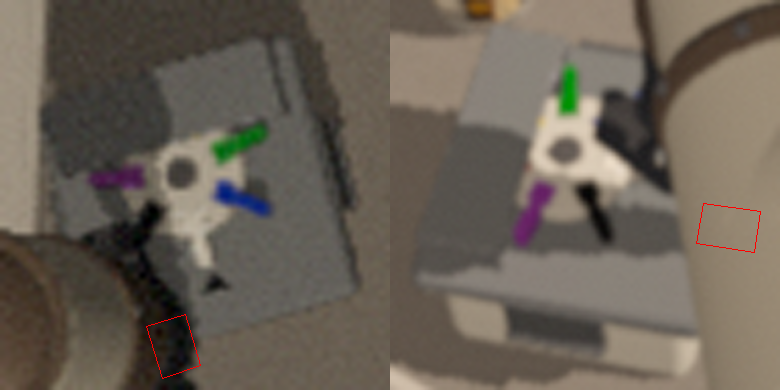

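The top view shows the tip box at the lid's front edge (~(172,345) in the crop), left of the pointer and clear of the wheel, as computed. Next: lower it and enter the gap between black and white.

>>> play_rows --moves '[[[0,0,-0.023],0,1],[[0.05,0.01,-0.023],0,1],[[0.111,0.02,-0.023],0,1],[[0.111,0.02,-0.023],0,1]]'

```text
clock: 4.7
position: [489.5, 154.1, 272.1]
ee_rot: [0.81, -0.586, 0.002, -0.004]
contact_force: [-0.1, -0.5, 0.9]
gripper_width: -0.3
```

```bash
python3 look.py l2
```

```text
clock 4.8 tip [488.9 154.1  98.7] front 54.9 left 23.9 F [ 0.4 -0.6  0.3]
```

View pics/l2.png

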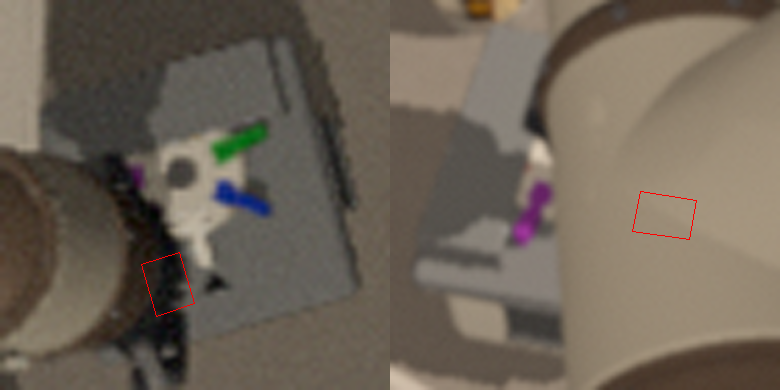

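Tip is in the gap with no contact; the white tab at crop (205,250) is just right of it. Sweep one click.

>>> play_rows --moves '[[[0.008,-0.027,0],0,1],[[0.016,-0.053,0],0,1],[[0.024,-0.08,0],0,1],[[0.033,-0.106,0],0,1],[[0.041,-0.133,0],0,1],[[0.049,-0.159,0],0,1],[[0.049,-0.159,0],0,1]]'

```text
clock: 5.68
position: [502.8, 105.2, 271.6]
ee_rot: [0.81, -0.587, 0.001, -0.003]
contact_force: [0.9, 0.5, -0.4]
gripper_width: -0.2
```

```bash
python3 look.py l3
```

```text
clock 5.775 tip [503.6 106.3  98.7] front 55.0 left -26.2 F [1.  0.4 0.3]
```

View pics/l3.png

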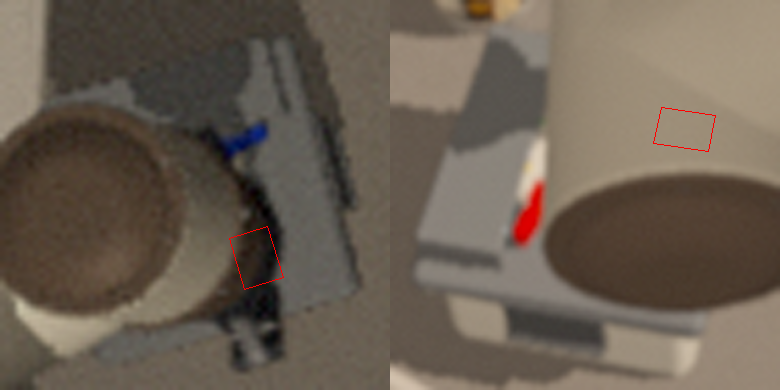

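One click achieved: red is now where purple was, and blue where green was. Retract, return and re-enter the left gap.

>>> play_rows --moves '[[[-0.05,-0.016,0],0,1],[[-0.1,-0.031,0],0,1],[[-0.1,-0.031,0],0,1],[[-0.125,0.05,0],0,1],[[-0.149,0.128,0],0,1],[[-0.149,0.128,0],0,1]]'

```text
clock: 6.52
position: [458.0, 145.3, 272.0]
ee_rot: [0.811, -0.585, 0.001, -0.003]
contact_force: [0.1, -0.4, -0.0]
gripper_width: 0.1
```

```bash
python3 look.py l4
```

```text
clock 6.625 tip [458.9 144.7  98.7] front 86.3 left 23.8 F [-1.2 -0.9  0.1]
```

View pics/l4.png

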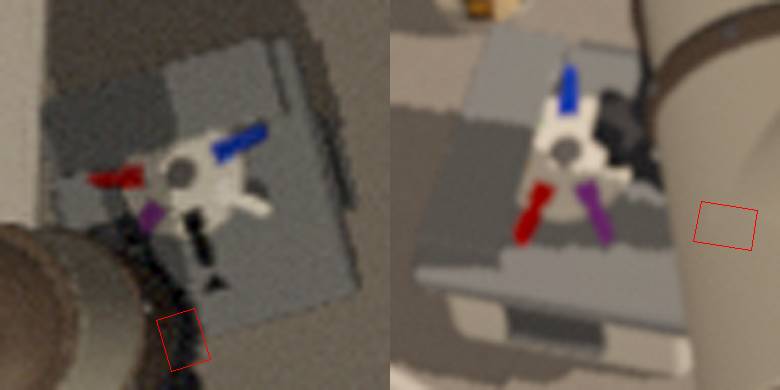

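Black now rests at the pointer (crop (198,240)) and the tub hasn't moved. Second click: in, sweep, out.

>>> play_rows --moves '[[[0.05,0.016,0],0,1],[[0.1,0.031,0],0,1],[[0.1,0.031,0],0,1],[[0.108,0.004,0],0,1],[[0.116,-0.022,0],0,1],[[0.124,-0.049,0],0,1],[[0.133,-0.075,0],0,1],[[0.141,-0.102,0],0,1],[[0.149,-0.128,0],0,1],[[0.149,-0.128,0],0,1],[[0.1,-0.144,0],0,1],[[0.049,-0.159,0],0,1]]'

```text
clock: 8.12
position: [471.4, 96.1, 271.5]
ee_rot: [0.81, -0.586, 0.001, -0.002]
contact_force: [-0.2, 0.3, 0.2]
gripper_width: 0.1
```

>>> play_rows --moves '[[[0,0,0],0,1],[[-0.024,0.08,0],0,1],[[-0.049,0.159,0],0,1],[[-0.049,0.159,0],0,1]]'

```text
clock: 8.62
position: [456.5, 145.1, 271.8]
ee_rot: [0.811, -0.585, 0.001, -0.003]
contact_force: [-0.4, -0.8, -0.6]
gripper_width: -0.4
```

```bash
python3 look.py l5
```

```text
clock 8.725 tip [457.3 144.5  98.6] front 87.9 left 24.0 F [ 0.5 -0.9 -0.5]
```

View pics/l5.png

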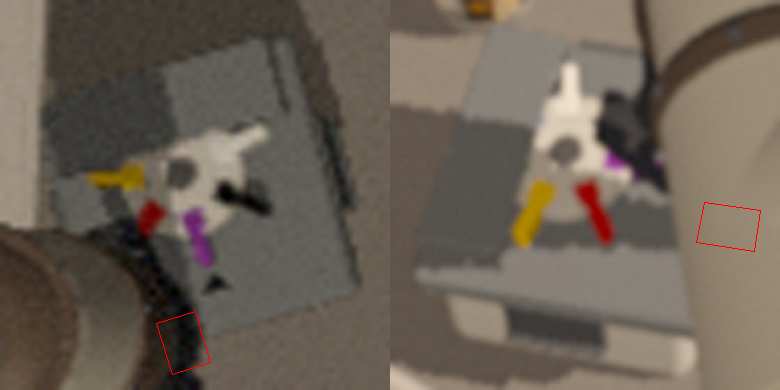

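Purple is at the pointer, with red next. Third click, going 1.5 mm farther in.

>>> play_rows --moves '[[[0.05,0.016,0],0,1],[[0.105,0.033,0],0,1],[[0.105,0.033,0],0,1],[[0.113,0.006,0],0,1],[[0.121,-0.02,0],0,1],[[0.129,-0.047,0],0,1],[[0.138,-0.073,0],0,1],[[0.146,-0.1,0],0,1],[[0.154,-0.126,0],0,1],[[0.154,-0.126,0],0,1],[[0.1,-0.144,0],0,1],[[0.02,-0.165,0],0,1]]'

```text
clock: 10.22
position: [462.6, 94.5, 271.5]
ee_rot: [0.811, -0.586, 0.001, -0.002]
contact_force: [-0.8, -0.4, 1.0]
gripper_width: -0.5
```

>>> play_rows --moves '[[[-0.1,-0.1,0.2],0,1],[[-0.2,-0.4,0.4],0,1],[[-0.2,-0.6,0.4],0,1],[[-0.2,-0.8,0.4],0,1],[[-0.2,-0.95,0.4],0,1],[[-0.2,-0.95,0.4],0,1],[[-0.2,-0.95,0.4],0,1]]'

```text
clock: 11.1
position: [402.3, -191.9, 391.4]
ee_rot: [0.809, -0.587, 0.001, -0.002]
contact_force: [-0.9, -0.5, 0.0]
gripper_width: -0.1
```

```bash
python3 look.py l6; python3 - <<'E'
from h import *
p=arm.get_image("top"); s=arm.get_image("scene"); save(p,"top6"); save(s,"scene6")
E
```

```text
clock 11.2 tip [ 403.1 -189.8  218.3] front 238.5 left -279.3 F [0.3 0.7 0. ]
```

View pics/l6.png

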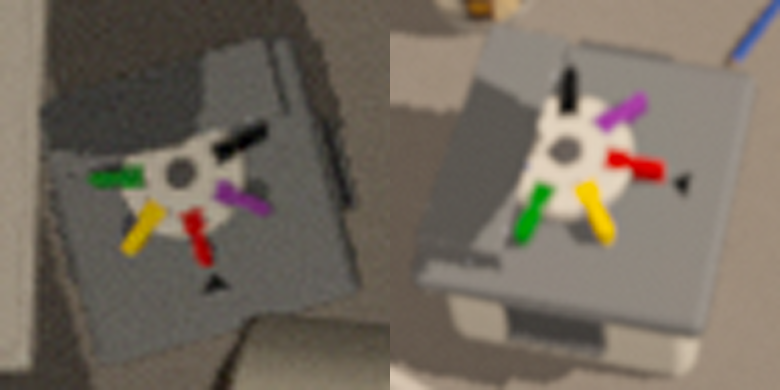

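View pics/top6.png

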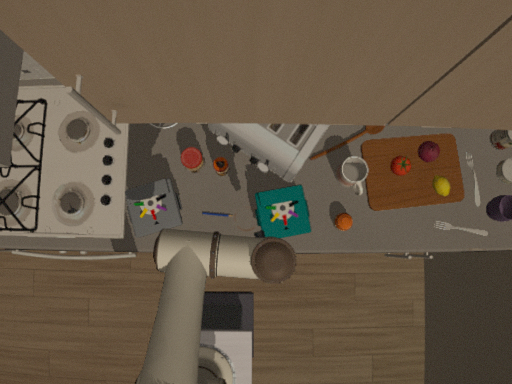

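Red stands at the grey pointer (crop (198,240)). The teal tub still shows red (top view (284,221)), everything else is where it was, and the arm is clear.

```bash
python3 -c "
from h import *
print(arm.job_done())"
```

```text
the job is handed in; nothing more can be done
None
```

The grey tub's day wheel now shows red at its pointer, matching the teal tub, and the job is handed in. The wheel started at white. I flicked it three counter-clockwise clicks (black, purple, red) with the closed fingertips, and each click showed in the pictures.

- **Final pictures:** red stands at the pointer on both tubs. Neither tub nor any of the other things shows any movement.
- **Force and time:** contact-force readings stayed around 1 N at the points where I read them. The job took about 11 s, and the arm ended clear of everything.
- **Disagreement:** the top and scene views differed by about 4 mm on where the grey wheel's axis lies. I used a position between the two, and the sweeps worked with it. No check failed.

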